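# Load the last coupling and ease the heavy case lid shut

## Robot

A 7-joint arm with a two-finger parallel gripper is mounted at the origin on the work surface. World frame = base frame: x ahead of the robot, y to its left, z up, the work surface at z = 0. Lengths are in mm, angles in rad, forces in N, time in s.
With the tool pointing down it reaches from about 425 to 875 mm from the base axis. Payload 4.7 kg.
Tool frame: the origin (TCP) lies midway between the tips of the shut fingers; the grasp point (between the pads) lies 19 mm behind it; z points along the fingers, y is the line along which they close (so a half turn about z gives the same grasp; the last joint's range is limited). The gripper opens to 87 mm and grips with 3 to 60 N. Pads are 19 mm wide; open, the fingers measure 117 mm over their backs; the gripper's body (75 mm by 190 mm) begins 51 mm behind the grasp point.
Start: joints at [1.349, 0.321, -0.07, 1.45, 0.023, 1.371, -0.057], TCP at [151.832, -632.039, 222.587] pointing down, gripper open.
Joint ranges: [-2.86, 2.86], [-0.3, 2.09], [-1.38, 1.24], [0.06, 2.45], [-1.56, 4.7], [0.09, 2.05], [-2.69, 2.69]. Speed limits (rad/s): [2.57, 2.57, 3.14, 3.14, 3.14, 3.14, 3.14].

## Interface

Orientations are given as [roll, pitch, yaw] about the fixed x, y, z axes, in that order (R = Rz(yaw) Ry(pitch) Rx(roll)).
In Python, from plant import sensors, read_camera, camera_params, r gives the robot as it stands.
- The arm moves only by the tool servo_tool, never from a script. Its argument "deltas" is a list that holds one entry, the list of rows, each a list of 7 numbers: the opening, from 0 (shut) to 1 (fully open), then the shift along the tool's x, y, z in m, then the turn, a rotation vector about the tool's x, y, z in rad. In form: [[[grip, x, y, z, ax, ay, az], ...]]. A call has 1 to 12 rows; each row shifts and turns the commanded pose from where the row before left it, along the tool's axes as they then stand; what a row does not reach is not made up. A row lasts 1/8 s, in which the tool goes at most 62.5 mm and 10.7 degrees, less where a joint would pass 70% of its speed; a pose out of reach is approached as far as the arm can. A call with a gripper value outside its range is refused whole. The fingers move at their own pace and stop on an object; "force" is the grip in N (left out, the last holds). Time passes only in rows, so rows that do not move let the fingers close. It gives the time, the measured TCP pose, the force, the opening and the grip force at its end, in the units of the state.
- sensors.read_state(): the state, without advancing time (a new reading comes with each control period).
- read_camera(name): name is "scene" or "top" or "wrist"; returns the picture (480x640x3 uint8, red, green, blue); there is no depth.
- camera_params(name): a dict with "fovy" (degrees; the focal length in pixels is half the picture's height over the tangent of half this angle, whatever the lens; pixels are square), "cx", "cy" (the principal point, pixels), "R" (3x3) and "t" (3): a world point X has camera coordinates R X + t. Camera axes: x right, y down, z forward; pixel columns grow to the right and rows downward; lengths in mm; the calibration is good to about 2 mm. The wrist camera is an equidistant fisheye: a pixel r from the principal point sees the ray r / f radians off the axis. A picture is of the moment at which its call begins: read the wrist's pose just before it. camera_params takes no time and is no camera call; for the wrist camera it gives the pose at the moment of the call.
- r.close_job(): hands the job in; it is judged then, once.
The state is a dict: "clock": time; "joint_pos": joint angles; "qvel": joint speeds; "joint_torque": joint torques, N m; "eef_pos": TCP position; "tcp_rot": TCP orientation; "wrist_force": force on the tool from outside, world axes, zero at the start; "moment": the same for the moment, N m; "finger_gap": finger opening in mm; "finger_force": force on a finger pad.
Only numpy, scipy, OpenCV 4.12 (cv2) and the standard library are available. Lean on these libraries where they do the work, as an engineer would, in place of code of your own. Each camera call takes 0.05 s, during which the arm holds its last target. There are 200 camera calls.

## Task

Stand the last steel coupling from the red tray fully down in the empty nest of the transit case that lies in the row away from the hinge, then push the heavy open lid over and down (the red pad at its free edge is the place to push) and press it fully home. Keep the lid slow and do not let it slam, press firmly but never hard on it, do not drop or force the coupling, and leave everything else where it is.

Things in the scene. Friction and masses are not known exactly. Their poses are not given: they have to be found in the camera images.
- case: Grey transit case, fixed, 280 (its x) x 220 (its y) x 90 high, walls 6; origin at the centre of its underside, z up. Hinge on its -y side. Grey insert inside, top 38 above the bench, with five nests (hole diameter 36, floor 14 above the bench) at case x, y (-75,-45), (75,-45), (-75,40): filled; (0,-45): stays empty; (40,40): to be filled
- nest (a point): Centre of the floor of the nest to be filled, case frame (40, 40, 14); axes as the case's
- coupling: Loose steel coupling with a blue band, upright cylinder, diameter 32, height 60, 0.16 kg; origin at the centre of its underside. Stands in the red tray. Seated, its top is 36 above the insert and 16 below the case rim
- tray: Red parts tray, fixed, 170 (x) x 290 (y) x 28 high, floor 4 thick; origin at the centre of its underside. Holds the coupling and two brass plugs on three places 90 apart along y, which is where is unknown
- lid (a joint): Lid angle (rad): 0 shut, 1.57 upright, opens to 1.85. Aluminium plate 284 x 226 x 11, 0.9 kg (varies 15 %). Its stiff hinge with counterbalance spring holds it wherever it is left, also shut, and pushes back more as it closes: pushing square on the pad takes about 9 N upright, rising to 12 to 17 N at shut; a hard stop at 0. Up to 22 N is fine, home is below 0.012
- lid_hinge (a point): Middle of the lid's hinge line, case frame (0, -110, 90). It turns with the lid: x along the hinge (the case's x), y from the hinge to the free edge, z out of the lid's outer face (up when shut)
- lid_pad (a point): Centre of the outer surface of the soft red rubber push pad (80 along the hinge x 42, 10 proud, yields a few mm under a firm push) on the lid's outer face, lid frame (0, 185, 23): 185 from the hinge line, 41 from the free edge, which is marked red beside it; axes as lid_hinge
- stored0: Coupling already stored in the case nest (-75,-45), leave it; diameter 32, height 60
- stored1: The same, in nest (75,-45)
- stored2: The same, in nest (-75,40)
- plug0: Loose brass plug in the tray, flange diameter 30, height 34, origin at the centre of its underside; leave it
- plug1: Second brass plug in the tray; leave it
- threadlock: Small red bottle, diameter 34, height 95, origin under it; leave it
- pot: White open pot, diameter 72, height 85, origin under it; leave it
- driver: Screwdriver lying on the bench; leave it
Not all that is in view belongs to the job. What is shaped like the coupling but orange or yellow is not meant.

How it is judged (in metres and radians):
On the way, in this order (a step that is already met when the one before it is completed fails the run):
1. the coupling stands fully down in the empty nest, let go, the lid still open (horizontal distance between coupling and nest below 0.004 m and z of coupling in the frame of nest below 0.003 m and angle between coupling's own z axis and vertical below 0.08 rad and contact force between coupling and the fingers below 0.1 N and value of joint lid above 1.2 rad), for 0.2 s.
2. the lid is half lowered, slowly, by a push of the robot (value of joint lid between 0.2 and 0.9 rad and (contact force between lid and the fingers above 0.2 N or contact force between lid and the arm above 0.2 N)), for 0.1 s.
3. the lid is pressed home (value of joint lid below 0.012 rad), for 0.2 s.
At the end, for the whole second after the job is handed in: The coupling stands at rest in the nest (within 4 mm of its centre, 3 mm of its floor, 0.08 rad of upright) and the lid stays shut, below 0.012 rad (2.7 mm at the free edge) (horizontal distance between coupling and nest below 0.004 m and z of coupling in the frame of nest below 0.003 m and angle between coupling's own z axis and vertical below 0.08 rad and value of joint lid below 0.012 rad and linear speed of coupling below 0.02 m/s); the robot touches nothing.
It fails at once if the lid slams or is flung: it closes faster than 0.8 rad/s within the last 0.3 rad, or 2 rad/s anywhere ((value of joint lid below 0.3 rad and velocity of joint lid below -0.8 rad/s) or velocity of joint lid below -2 rad/s).
It fails at once if the lid is pushed with more than 24 N (contact force between lid and the fingers above 24 N or contact force between lid and the arm above 24 N).
It fails at once if the coupling is forced into the case (over 50 N) (contact force between coupling and case above 50 N).
It fails at once if the coupling is dropped into the nest (faster than 0.5 m/s at the nest) (horizontal distance between coupling and nest below 0.008 m and z of coupling in the frame of nest below 0.06 m and linear speed of coupling above 0.5 m/s).
It fails at once if something else is moved more than 20 mm (distance of any of stored0, stored1, stored2, plug0, plug1, threadlock, pot, driver from where it was at the start of the episode above 0.02 m).
It also fails if it takes over 72 s, if anything falls off the work surface, if the arm or the gripper's body presses on something with over 40 N, if the wrist force passes 120 N, or if a joint passes its speed limit or range.

## Working session

There is one attempt and no reset: what is moved stays moved. The work goes in short steps, Python scripts to look and compute and a tool call to move; the robot and the scene stay as the last step left them, time stands still between calls to the robot, and variables do not carry over. Pictures are saved under pics/ and viewed, at most 10 in all, crops included, and the job is handed in when it is done.

Besides the shell and the picture viewer there is one more tool, called as name([rows], argument=value, ...), one row to a line, values as JSON. servo_tool: Moves the arm, as the interface text tells. Its arguments: {"type":"object","properties":{"deltas":{"type":"array","items":{"type":"array","items":{"type":"array","items":{"type":"number"}}}},"force":{"type":"number"}},"required":["deltas"]}

```bash
mkdir -p pics; ls; python3 - <<'E'
from plant import sensors, read_camera, camera_params, r
import cv2,numpy as np
for n in ("scene","top"):
    cv2.imwrite(f"pics/{n}0.png",read_camera(n)[:,:,::-1])
    p=camera_params(n);print(n,p['fovy'],p['cx'],p['cy'],np.round(p['R'],3).tolist(),np.round(p['t'],1))
print(sensors.read_state())
E
```

```text
pics
scene 55.11369299226928 323.09113035829455 240.96955496886926 [[-0.567, 0.824, 0.013], [0.557, 0.395, -0.731], [-0.607, -0.407, -0.682]] [ 330.4 -217.1 1384.2]
top 48.75881370322626 324.41163671868173 243.53429010914812 [[-0.009, -1.0, 0.023], [-0.986, 0.006, -0.165], [0.164, -0.024, -0.986]] [ -63.   516.6 1280.9]
{'clock': 0.1, 'joint_pos': array([ 1.3490687 ,  0.32175975, -0.07009504,  1.45152458,  0.02258582,
        1.37081788, -0.05689875]), 'qvel': array([-0.00042377, -0.00049845,  0.00154266, -0.00129459,  0.00126723,
        0.00037522, -0.00079599]), 'joint_torque': array([-2.73965861e-04, -4.92572558e+01, -4.05804282e-01, -3.13399673e+01,
       -6.41330355e-02,  3.94756801e-02,  2.98850080e-05]), 'eef_pos': array([ 151.72051167, -631.54074597,  221.57817477]), 'tcp_rot': array([-3.13987167e+00,  7.55872064e-05,  2.35863129e-01]), 'wrist_force': array([-1.3483454 , -0.3503924 ,  0.11984903]), 'moment': array([ 0.01830027, -0.02303864, -0.01946524]), 'finger_force': 0.0, 'finger_gap': 86.95325724766279}
```

View pics/top0.png

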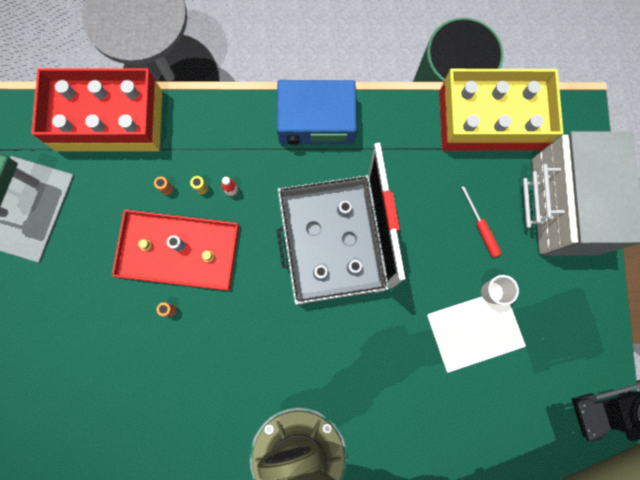

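View pics/scene0.png

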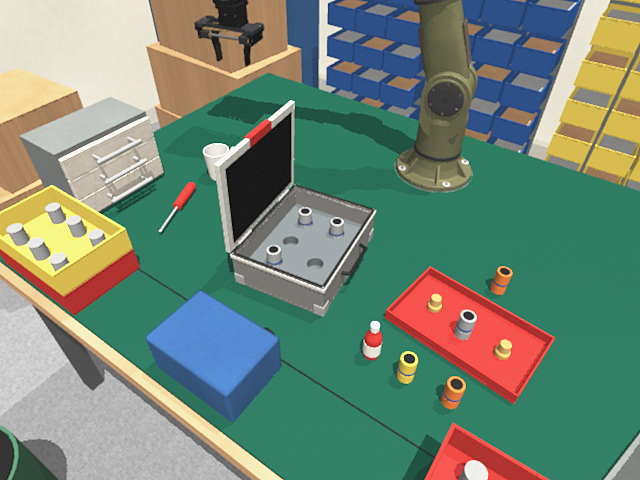

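The top view shows the steel coupling with blue band in the red tray at (175,242). Lookalikes:
- orange at (163,185) and (166,310), and yellow at (199,185), all outside the tray
- brass plugs at (145,245) and (208,257)
- stored couplings at (345,207), (320,271) and (355,266)

I choose (175,242). The target nest is at (314,228). The lid is open to the right, in world -y.

```bash
python3 - <<'E'
import cv2,numpy as np
t=cv2.imread("pics/top0.png");s=cv2.imread("pics/scene0.png")
f=lambda im,x,y,w,h,k:cv2.resize(im[y:y+h,x:x+w],None,fx=k,fy=k,interpolation=cv2.INTER_CUBIC)
a=f(t,270,140,140,170,3.5)           # case
b=f(t,140,210,84,60,3.5); c=f(s,445,300,84,60,3.5)
out=np.zeros((595,490+294,3),np.uint8)
out[:a.shape[0],:490]=a;out[:210,490:]=b;out[220:430,490:]=c
cv2.imwrite("pics/crop.png",out)
E
```

```text
(no output)
```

View pics/crop.png

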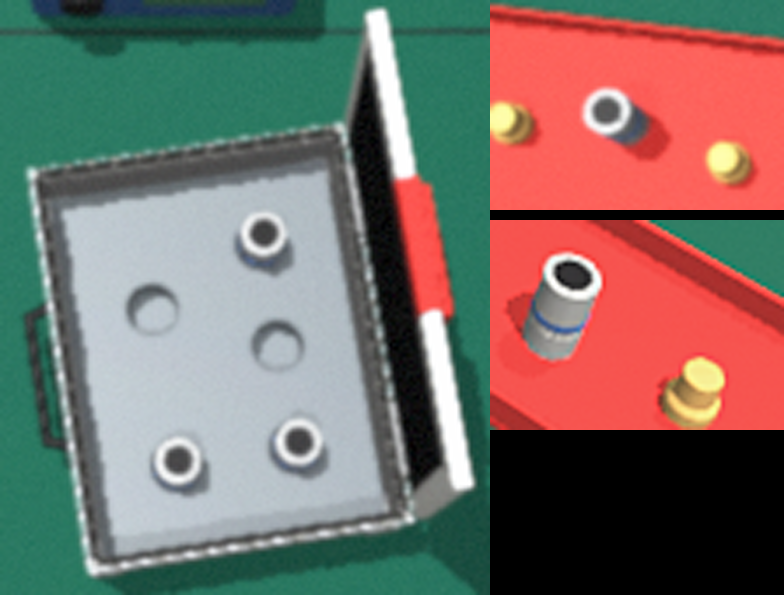

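The crop confirms the choice: a plain steel cylinder with a white top ring and blue band, between two brass plugs. Next I measure positions.

```bash
cat > h.py <<'E'
import cv2,numpy as np
from plant import sensors, read_camera, camera_params, r
from scipy.optimize import least_squares
def fl(p): return 240/np.tan(np.radians(p['fovy']/2))
def ray(p,u,v):
    d=np.array([(u-p['cx'])/fl(p),(v-p['cy'])/fl(p),1]);R=np.array(p['R']);return -R.T@p['t'],R.T@d
def onz(p,u,v,z):
    o,d=ray(p,u,v);return o+d*(z-o[2])/d[2]
def proj(p,X):
    c=np.asarray(X)@np.array(p['R']).T+p['t'];return c[...,:2]/c[...,2:]*fl(p)+[p['cx'],p['cy']]
E
python3 - <<'E'
from h import *
P={n:camera_params(n) for n in("scene","top")};I={n:cv2.imread(f"pics/{n}0.png") for n in P}
def ring(n,u,v):
    im=I[n];m=(im.min(2)>190).astype(np.uint8)
    w=11;c=m[v-w:v+w+1,u-w:u+w+1]
    cs,_=cv2.findContours(c,cv2.RETR_EXTERNAL,cv2.CHAIN_APPROX_NONE)
    k=max(cs,key=cv2.contourArea);e=cv2.fitEllipse(k)
    return e[0][0]+u-w,e[0][1]+v-w,np.round(e[1],1)
c={}
for nm,z,t,s in (("coup",64,(173,242),(468,317)),("s0",74,(355,266),(337,221)),("s1",74,(345,207),(273,248)),("s2",74,(320,271),(305,211))):
    for n,q in(("top",t),("scene",s)):
        u,v,e=ring(n,*q);c[nm,n]=onz(P[n],u,v,z);print(nm,n,round(u,1),round(v,1),e,np.round(c[nm,n],1))
L={"s0":(-75,-45),"s1":(75,-45),"s2":(-75,40)}
A=np.array([L[k] for k in L]);B=np.array([(c[k,"top"]+c[k,"scene"])[:2]/2 for k in L])
f=lambda q:(A@np.array([[np.cos(q[2]),np.sin(q[2])],[-np.sin(q[2]),np.cos(q[2])]])+q[:2]-B).ravel()
s=least_squares(f,[600,-50,0]);x=s.x;print("case",x,"res",f(x))
R=np.array([[np.cos(x[2]),-np.sin(x[2])],[np.sin(x[2]),np.cos(x[2])]])
w=lambda a,b,z:np.r_[R@[a,b]+x[:2],z]
print("nest",w(40,40,14),"proj hole",proj(P["top"],w(40,40,38)),proj(P["scene"],w(40,40,38)),"rim",[proj(P["top"],w(a,b,90)).round(1) for a in(-140,140) for b in(-110,110)])
for th in np.arange(1.5,1.9,.05):
    # outer face free edge corners: lid (x,226,~11)
    g=lambda a,b,zz:w(a,-110+b*np.cos(th)-zz*np.sin(th),90+b*np.sin(th)+zz*np.cos(th))
    print(round(th,2),[proj(P[n],g(a,226,6)).round(0).tolist() for n in("top","scene") for a in(-142,142)],"pad",g(0,185,23).round(0),proj(P['top'],g(0,185,23)).round(0))
E
```

```text
coup top 172.8 241.4 [11.5 12.3] [520.  304.7  64. ]
coup scene 468.4 315.8 [11.4 15.9] [522.4 302.7  64. ]
s0 top 355.0 265.5 [11.6 12.4] [ 456.5 -140.    74. ]
s0 scene 336.6 221.2 [ 8.5 12.7] [444.2 -57.8  74. ]
s1 top 344.8 205.8 [12.1 12.3] [ 605.3 -117.4   74. ]
s1 scene 273.1 249.3 [ 9.7 13.7] [ 604.9 -119.8   74. ]
s2 top 320.3 270.9 [12.2 12.4] [443.9 -55.5  74. ]
s2 scene 304.9 210.9 [ 8.1 12.2] [ 456.7 -141.5   74. ]
case [ 5.24164715e+02 -8.51498327e+01  1.48222953e-01] res [ 6.30303079e+00 -4.18610755e+01 -1.23954453e-01  1.97847887e-02
 -6.17907632e+00  4.18412903e+01]
nest [557.81888608 -39.68119747  14.        ] proj hole [313.41703677 227.63395104] [315.05574515 263.20140507] rim [array([387.2, 287.2]), array([295.9, 301.6]), array([367.3, 175.2]), array([279. , 188.2])]
1.5 [[398.0, 279.0], [374.0, 143.0], [296.0, 101.0], [220.0, 166.0]] pad [ 542. -204.  276.] [393. 213.]
1.55 [[404.0, 278.0], [379.0, 142.0], [291.0, 100.0], [214.0, 164.0]] pad [ 543. -213.  275.] [397. 212.]
1.6 [[410.0, 278.0], [384.0, 141.0], [287.0, 99.0], [209.0, 163.0]] pad [ 545. -222.  274.] [401. 211.]
1.65 [[415.0, 277.0], [390.0, 141.0], [282.0, 98.0], [204.0, 162.0]] pad [ 546. -231.  273.] [405. 211.]
1.7 [[421.0, 276.0], [395.0, 140.0], [278.0, 98.0], [199.0, 161.0]] pad [ 547. -240.  270.] [409. 211.]
1.75 [[426.0, 275.0], [400.0, 140.0], [274.0, 98.0], [195.0, 160.0]] pad [ 549. -249.  268.] [413. 210.]
1.8 [[431.0, 275.0], [405.0, 139.0], [269.0, 98.0], [190.0, 160.0]] pad [ 550. -258.  265.] [417. 210.]
1.85 [[436.0, 274.0], [410.0, 139.0], [265.0, 98.0], [186.0, 160.0]] pad [ 551. -266.  261.] [421. 210.]
```

servo_tool([
  [[1, 0, 0, -0.022, 0, 0, -0.167], [1, 0, 0, -0.022, 0, 0, -0.167], [1, 0, 0, -0.022, 0, 0, -0.167], [1, 0, 0, -0.022, 0, 0, -0.167], [1, 0, 0, -0.022, 0, 0, -0.167], [1, 0, 0, -0.022, 0, 0, -0.167], [1, 0, 0, -0.022, 0, 0, -0.167], [1, 0, 0, -0.022, 0, 0, -0.167]],
])

```text
clock: 1.1
eef_pos: [151.7, -631.8, 398.7]
tcp_rot: [-3.141, -0.001, 1.577]
wrist_force: [-0.2, 0.6, 0.3]
finger_gap: 87.2
finger_force: 0.0
```

servo_tool([
  [[1, 0.035, 0.037, 0, 0, 0, 0], [1, 0.035, 0.037, 0, 0, 0, 0], [1, 0.035, 0.037, 0, 0, 0, 0], [1, 0.035, 0.037, 0, 0, 0, 0], [1, 0.035, 0.037, 0, 0, 0, 0], [1, 0.035, 0.037, 0, 0, 0, 0], [1, 0.035, 0.037, 0, 0, 0, 0], [1, 0.035, 0.037, 0, 0, 0, 0], [1, 0.035, 0.037, 0, 0, 0, 0], [1, 0.035, 0.037, 0, 0, 0, 0], [1, 0.05, 0, 0, 0, 0, 0], [1, 0.05, 0, 0, 0, 0, 0]],
])

```text
clock: 2.6
eef_pos: [521.5, -179.9, 397.6]
tcp_rot: [-3.14, -0.001, 1.572]
wrist_force: [1.7, 0.8, -0.0]
finger_gap: 86.9
finger_force: 0.0
```

servo_tool([
  [[1, 0.045, 0, 0, 0, 0, 0], [1, 0.045, 0, 0, 0, 0, 0], [1, 0.045, 0, 0, 0, 0, 0], [1, 0.045, 0, 0, 0, 0, 0], [1, 0.045, 0, 0, 0, 0, 0], [1, 0.045, 0, 0, 0, 0, 0], [1, 0.045, 0, -0.0, 0, 0, 0], [1, 0.045, 0, 0.03, 0, 0, 0], [1, 0.045, 0, 0.04, 0, 0, 0], [1, 0.04, 0, 0.04, 0, 0, 0], [1, 0.03, 0, 0.04, 0, 0, 0], [1, 0, 0, 0.04, 0, 0, 0]],
])

```text
clock: 4.1
eef_pos: [519.1, 296.7, 206.8]
tcp_rot: [-3.14, -0.002, 1.577]
wrist_force: [-0.5, -0.7, -0.7]
finger_gap: 87.0
finger_force: 0.0
```

```bash
cat >> h.py <<'E'
def wray(p,u,v):
    d=np.array([u-p['cx'],v-p['cy']]);rr=np.hypot(*d);a=rr/fl(p)
    c=np.r_[d/max(rr,1e-9)*np.sin(a),np.cos(a)];R=np.array(p['R']);return -R.T@p['t'],R.T@c
def wonz(p,u,v,z):
    o,d=wray(p,u,v);return o+d*(z-o[2])/d[2]
def wproj(p,X):
    c=np.array(p['R'])@X+p['t'];a=np.arctan2(np.hypot(*c[:2]),c[2]);return c[:2]/np.hypot(*c[:2])*a*fl(p)+[p['cx'],p['cy']]
E
python3 - <<'E'
from h import *
p=camera_params("wrist");im=read_camera("wrist")[:,:,::-1].copy()
print(p['fovy'],p['cx'],p['cy'],fl(p),sensors.read_state()['eef_pos'])
g=wproj(p,np.array([521,303.7,64.]));print(g)
cv2.imwrite("pics/w1.png",im)
E
```

```text
65.70646984690485 317.15351184408604 241.955348665391 371.64829954431775 [517.21013093 292.93211842 201.03990466]
[321.9369312  219.00580814]
```

View pics/w1.png

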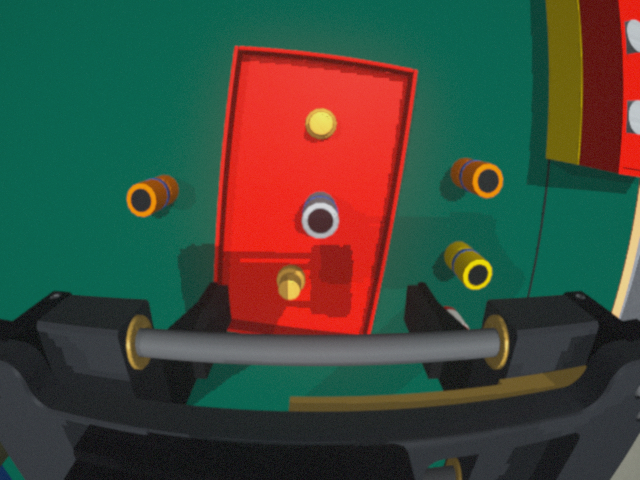

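The wrist view shows the coupling's ring at (320,219), predicted at (322,219), between the plugs at (320,124) and (290,284). The orange and yellow lookalikes are outside the tray. The measurement holds.

servo_tool([
  [[1, 0.011, 0.002, 0, 0, 0, 0], [1, 0, 0, 0, 0, 0, 0], [1, 0, 0, 0.03, 0, 0, 0], [1, 0, 0, 0.03, 0, 0, 0], [1, 0, 0, 0.03, 0, 0, 0], [1, 0, 0, 0.03, 0, 0, 0], [1, 0, 0, 0, 0, 0, 0], [1, 0, 0, 0, 0, 0, 0]],
], force=20)

```text
clock: 5.15
eef_pos: [524.2, 305.1, 90.8]
tcp_rot: [3.139, -0.001, 1.571]
wrist_force: [0.3, -0.1, -0.5]
finger_gap: 86.9
finger_force: 0.0
```

servo_tool([
  [[1, -0.0015, -0.0035, 0.02, 0, 0, 0], [1, 0, 0, 0.02, 0, 0, 0], [1, 0, 0, 0.017, 0, 0, 0], [1, 0, 0, 0, 0, 0, 0], [0.3, 0, 0, 0, 0, 0, 0], [0.2, 0, 0, 0, 0, 0, 0], [0.2, 0, 0, 0, 0, 0, 0], [0.2, 0, 0, 0, 0, 0, 0], [0.2, 0, 0, 0, 0, 0, 0], [0.2, 0, 0, 0, 0, 0, 0]],
], force=20)

```text
clock: 6.4
eef_pos: [519.5, 302.8, 31.5]
tcp_rot: [3.141, 0.0, 1.572]
wrist_force: [2.0, 0.5, -0.5]
finger_gap: 34.9
finger_force: 0.6
```

servo_tool([
  [[0.2, 0, 0, 0, 0, 0, 0], [0.1, 0, 0, 0, 0, 0, 0], [0.1, 0, 0, 0, 0, 0, 0], [0.1, 0, 0, 0, 0, 0, 0], [0.1, 0, 0, 0, 0, 0, 0]],
], force=20)

```text
clock: 7.02
eef_pos: [519.6, 302.8, 31.6]
tcp_rot: [3.141, -0.0, 1.572]
wrist_force: [0.9, 0.8, 0.1]
finger_gap: 31.6
finger_force: 20.0
```

servo_tool([
  [[0.1, 0, 0, -0.02, 0, 0, 0], [0.1, 0, 0, -0.03, 0, 0, 0], [0.1, 0, 0, -0.04, 0, 0, 0], [0.1, -0.02, 0.003, -0.04, 0, 0, 0], [0.1, -0.04, 0.005, -0.02, 0, 0, 0], [0.1, -0.045, 0.005, 0, 0, 0, 0], [0.1, -0.045, 0.005, 0, 0, 0, 0], [0.1, -0.045, 0.005, 0, 0, 0, 0], [0.1, -0.045, 0.005, 0, 0, 0, 0], [0.1, -0.045, 0.005, 0, 0, 0, 0], [0.1, -0.04, 0.005, 0, 0, 0, 0], [0.1, -0.0175, 0, 0, 0, 0, 0]],
])

```text
clock: 8.52
eef_pos: [557.6, -42.0, 182.1]
tcp_rot: [3.142, 0.001, 1.569]
wrist_force: [0.2, 0.5, -1.3]
finger_gap: 31.3
finger_force: 20.0
```

servo_tool([
  [[0.1, 0, 0, 0, 0, 0, 0], [0.1, 0, 0, 0, 0, 0, 0], [0.1, 0, 0, 0, 0, 0, 0], [0.1, 0, 0, 0, 0, 0, 0]],
])

```text
clock: 9.02
eef_pos: [557.7, -38.3, 181.6]
tcp_rot: [-3.142, -0.0, 1.574]
wrist_force: [-0.2, -0.5, -2.3]
finger_gap: 31.3
finger_force: 20.0
```

```bash
python3 - <<'E'
from h import *
out=[]
for n in("top","scene"):
    im=read_camera(n)[:,:,::-1].copy();cv2.imwrite(f"pics/{n}1.png",im);out.append(im)
p=camera_params("wrist");w=read_camera("wrist")[:,:,::-1].copy();cv2.imwrite("pics/w2.png",w)
print(sensors.read_state()['eef_pos'],wproj(p,np.array([557.8,-39.7,38.])))
f=lambda im,x,y,ww,h,k:cv2.resize(im[y:y+h,x:x+ww],None,fx=k,fy=k)
a=f(out[0],250,150,150,150,2.6);b=f(out[1],220,90,150,150,2.6) ;o=np.vstack([np.hstack([a,b])])
o=np.hstack([o[:,:780]]);o2=np.zeros((600,780,3),np.uint8);o2[:390]=o
o2[390:600,:280]=cv2.resize(w,(280,210));cv2.imwrite("pics/c2.png",o2)
E
```

```text
[557.70922556 -39.19903936 181.51011733] [319.48916212 227.34245629]
```

View pics/c2.png

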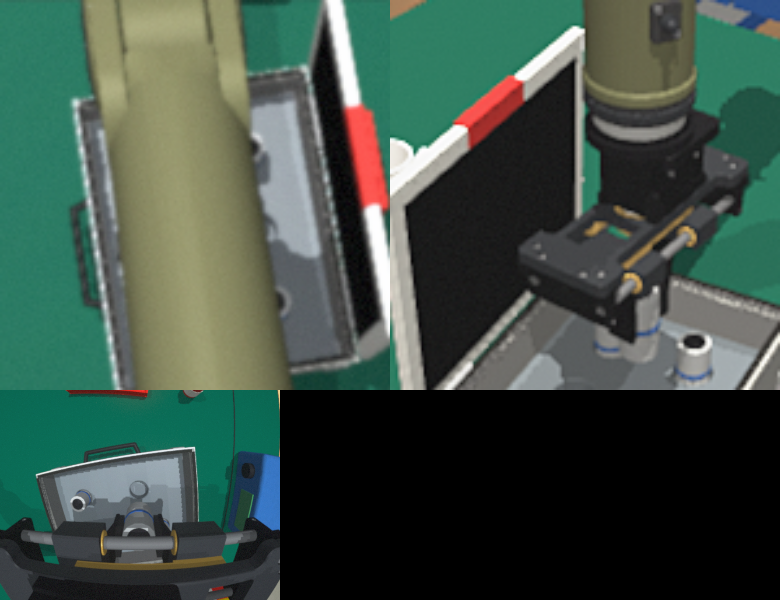

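Grasp is held. The wrist view shows the nest at about (318,226), predicted at (319,227). Next, a check of the coupling's in-hand offset from the wrist picture, with expected rims marked.

```bash
python3 - <<'E'
from h import *
p=camera_params("wrist");w=cv2.imread("pics/w2.png");e=sensors.read_state()['eef_pos']
k=4;x0,y0=250,190;c=cv2.resize(w[y0:y0+140,x0:x0+140],None,fx=k,fy=k,interpolation=cv2.INTER_CUBIC)
T=np.linspace(0,2*np.pi,73)
for (cx,cy,z,rr,col) in((e[0],e[1],154,16,(0,255,0)),(557.8,-39.7,38,18,(0,0,255))):
    q=[tuple(((wproj(p,np.array([cx+rr*np.cos(t),cy+rr*np.sin(t),z]))-[x0,y0]+.5)*k).astype(int)) for t in T]
    for a in q[::3]: cv2.circle(c,(int(a[0]),int(a[1])),1,col,-1)
cv2.imwrite("pics/c3.png",c);print(e)
print([wproj(p,np.array([557.8,-39.7+d,z])).round(1) for d,z in((0,38),(1,38),(16,154),(17,154))])
E
```

```text
[557.70922556 -39.19903936 181.51011733]
[array([319.5, 227.1]), array([319.5, 225.9]), array([320.7, 253.7]), array([320.7, 252. ])]
```

View pics/c3.png

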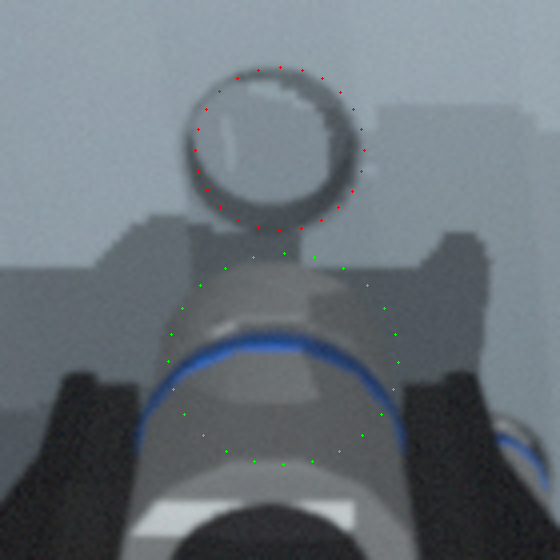

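The hole and coupling both show the same ~2 px sideways bias, which is camera calibration. Relative alignment is within about 1 mm, so I descend.

servo_tool([
  [[0.1, 0, 0, 0.02, 0, 0, 0], [0.1, 0, 0, 0.03, 0, 0, 0], [0.1, 0, 0, 0.03, 0, 0, 0], [0.1, 0, 0, 0.02, 0, 0, 0], [0.1, 0, 0, 0.005, 0, 0, 0], [0.1, 0, 0, 0, 0, 0, 0], [0.1, 0, 0, 0, 0, 0, 0]],
])

```text
clock: 10.05
eef_pos: [558.6, -39.6, 77.6]
tcp_rot: [3.14, 0.0, 1.572]
wrist_force: [0.2, -0.1, -0.6]
finger_gap: 31.5
finger_force: 20.0
```

servo_tool([
  [[0.1, 0, -0.0005, 0.004, 0, 0, 0], [0.1, 0, 0, 0.004, 0, 0, 0], [0.1, 0, 0, 0.004, 0, 0, 0], [0.1, 0, 0, 0.003, 0, 0, 0], [0.1, 0, 0, 0.003, 0, 0, 0], [0.1, 0, 0, 0, 0, 0, 0]],
])

```text
clock: 10.8
eef_pos: [557.0, -39.6, 58.2]
tcp_rot: [-3.141, -0.0, 1.572]
wrist_force: [-0.8, 1.0, -0.3]
finger_gap: 31.7
finger_force: 20.0
```

servo_tool([
  [[0.1, 0, 0, 0.004, 0, 0, 0], [0.1, 0, 0, 0.004, 0, 0, 0], [0.1, 0, 0, 0.003, 0, 0, 0], [0.1, 0, 0, 0.002, 0, 0, 0], [0.1, 0, 0, 0.002, 0, 0, 0], [0.1, 0, 0, 0.001, 0, 0, 0], [0.1, 0, 0, 0, 0, 0, 0]],
])

```text
clock: 11.68
eef_pos: [557.2, -39.6, 42.5]
tcp_rot: [-3.142, 0.0, 1.572]
wrist_force: [0.1, -0.3, -0.8]
finger_gap: 31.6
finger_force: 20.0
```

servo_tool([
  [[0.1, 0, 0, 0.0005, 0, 0, 0], [0.1, 0, 0, 0.0005, 0, 0, 0], [0.1, 0, 0, 0.0005, 0, 0, 0], [0.1, 0, 0, 0.0005, 0, 0, 0], [0.1, 0, 0, 0.0, 0, 0, 0]],
])

```text
clock: 12.3
eef_pos: [557.4, -39.7, 41.4]
tcp_rot: [3.142, 0.001, 1.572]
wrist_force: [-1.5, -0.2, 6.3]
finger_gap: 31.7
finger_force: 20.0
```

servo_tool([
  [[0.4, 0, 0, 0, 0, 0, 0], [0.5, 0, 0, 0, 0, 0, 0], [0.6, 0, 0, 0, 0, 0, 0], [0.6, 0, 0, 0, 0, 0, 0], [0.6, 0, 0, -0.01, 0, 0, 0], [0.6, 0, 0, -0.02, 0, 0, 0], [0.6, 0, 0, -0.03, 0, 0, 0], [0.6, 0, 0, -0.05, 0, 0, 0], [0.6, 0, 0, -0.06, 0, 0, 0], [0.3, 0, 0, -0.06, 0, 0, 0], [0, 0, 0, -0.06, 0, 0, 0], [0, 0, 0, -0.06, 0, 0, 0]],
])

```text
clock: 13.8
eef_pos: [556.7, -39.0, 394.5]
tcp_rot: [3.139, 0.001, 1.573]
wrist_force: [1.2, 0.4, 1.0]
finger_gap: 30.1
finger_force: 0.0
```

```bash
python3 - <<'E'
from h import *
out=[]
for n in("top","scene"):
    im=read_camera(n)[:,:,::-1].copy();cv2.imwrite(f"pics/{n}3.png",im);out.append(im)
s=sensors.read_state();print(s['eef_pos'],s['joint_pos'].round(3))
f=lambda im,x,y,ww,h,k:cv2.resize(im[y:y+h,x:x+ww],None,fx=k,fy=k)
cv2.imwrite("pics/c4.png",np.hstack([f(out[0],250,130,170,190,2.3),f(out[1],200,90,170,190,2.3)]))
E
```

```text
[559.35442738 -38.2782728  399.36800073] [ 0.748  0.163 -0.84   1.347  0.125  1.672 -0.069]
```

View pics/c4.png

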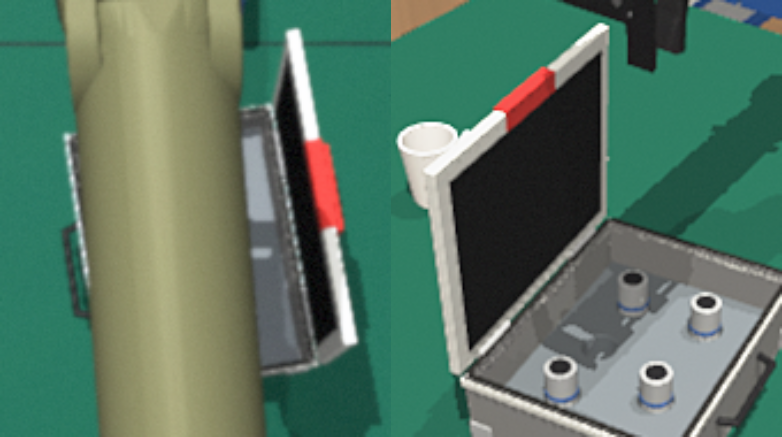

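The coupling sits level with the stored ones and the lid is still open. Next I go over the lid to the pad's outer side with shut fingers, squared to the hinge.

servo_tool([
  [[0, 0, 0, 0, 0, 0, -0.147], [0, -0.04, -0.008, 0, 0, 0, 0], [0, -0.04, -0.008, 0, 0, 0, 0], [0, -0.04, -0.008, 0, 0, 0, 0], [0, -0.04, -0.008, 0, 0, 0, 0], [0, -0.04, -0.008, 0, 0, 0, 0], [0, 0, 0, 0, 0, 0, 0], [0, 0, 0, 0, 0, 0, 0], [0, 0, 0, 0, 0, 0, 0]],
])

```text
clock: 15.02
eef_pos: [547.5, -241.4, 391.4]
tcp_rot: [3.141, 0.0, 1.722]
wrist_force: [0.4, 0.8, -0.6]
finger_gap: 0.2
finger_force: 0.0
```

servo_tool([
  [[0, 0, 0, 0.03, 0, 0, 0], [0, 0, 0, 0.03, 0, 0, 0], [0, 0, 0, 0.03, 0, 0, 0], [0, 0, 0, 0.03, 0, 0, 0], [0, 0, 0, 0, 0, 0, 0], [0, 0, 0, 0, 0, 0, 0], [0, 0, 0, 0, 0, 0, 0]],
])

```text
clock: 15.9
eef_pos: [548.1, -243.2, 272.4]
tcp_rot: [3.139, 0.002, 1.719]
wrist_force: [0.6, 0.7, 0.3]
finger_gap: 0.5
finger_force: 0.0
```

```bash
cat >> h.py <<'E'
def cs():
    s=sensors.read_state();d=s['eef_pos'][:2]-[524.2,-85.1];a=.148;c,q=np.cos(a),np.sin(a)
    f=s['wrist_force'];return np.round([c*d[0]+q*d[1],-q*d[0]+c*d[1],s['eef_pos'][2]],1),np.round([-q*f[0]+c*f[1],f[2]],1),s['joint_pos'].round(2)
E
python3 -c "
from h import *
print(cs());im=read_camera('scene')[:,:,::-1];cv2.imwrite('pics/c5.png',im[0:300,100:500])"
```

```text
(array([   0.3, -159.9,  272.4]), array([0.6, 0.3]), array([ 0.98,  0.26, -0.73,  1.49,  0.18,  1.45,  0.39]))
```

View pics/c5.png

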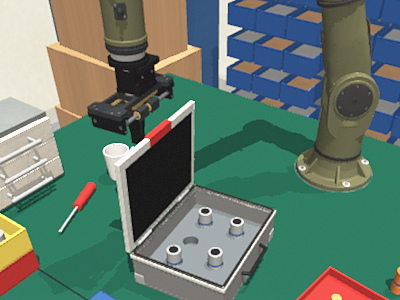

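The gripper is outside the lid behind the red pad, with the fingers clear. Approach gently.

servo_tool([
  [[0, 0.01, 0, -0.004, 0, 0, 0], [0, 0.008, 0, -0.003, 0, 0, 0], [0, 0.003, 0, 0, 0, 0, 0], [0, 0.002, 0, 0, 0, 0, 0], [0, 0.002, 0, 0, 0, 0, 0], [0, 0.002, 0, 0, 0, 0, 0], [0, 0.0, 0, 0, 0, 0, 0]],
])

```text
clock: 16.82
eef_pos: [543.3, -218.6, 277.6]
tcp_rot: [3.141, 0.003, 1.717]
wrist_force: [2.9, -4.0, 0.0]
finger_gap: 1.0
finger_force: 2.4
```

```bash
python3 -c "
from h import *
print(cs())"
```

```text
(array([  -0.8, -134.9,  277.6]), array([-4.4,  0. ]), array([ 0.97,  0.23, -0.74,  1.51,  0.16,  1.46,  0.36]))
```

```bash
python3 -c "
import numpy as np
b=187
t=np.r_[np.arange(1.53,.3,-.05),np.arange(.28,-.01,-.025)]
y=b*np.cos(t)-23*np.sin(t);z=b*np.sin(t)+23*np.cos(t)
for a,q,w in zip(t[1:],np.diff(y),-np.diff(z)):print('%.3f y%.1f down%.1f'%(a,q,w),end=' | ')"
```

```text
1.480 y9.4 down-0.5 | 1.430 y9.4 down-0.1 | 1.380 y9.4 down0.4 | 1.330 y9.4 down0.9 | 1.280 y9.3 down1.3 | 1.230 y9.2 down1.8 | 1.180 y9.1 down2.3 | 1.130 y9.0 down2.7 | 1.080 y8.9 down3.2 | 1.030 y8.7 down3.6 | 0.980 y8.5 down4.0 | 0.930 y8.3 down4.5 | 0.880 y8.1 down4.9 | 0.830 y7.8 down5.3 | 0.780 y7.5 down5.7 | 0.730 y7.2 down6.0 | 0.680 y6.9 down6.4 | 0.630 y6.6 down6.7 | 0.580 y6.3 down7.0 | 0.530 y5.9 down7.3 | 0.480 y5.5 down7.6 | 0.430 y5.1 down7.9 | 0.380 y4.7 down8.1 | 0.330 y4.3 down8.4 | 0.280 y3.9 down8.6 | 0.255 y1.8 down4.4 | 0.230 y1.7 down4.4 | 0.205 y1.6 down4.4 | 0.180 y1.5 down4.5 | 0.155 y1.3 down4.5 | 0.130 y1.2 down4.5 | 0.105 y1.1 down4.6 | 0.080 y1.0 down4.6 | 0.055 y0.9 down4.6 | 0.030 y0.8 down4.6 | 0.005 y0.7 down4.7 |
```

servo_tool([
  [[0, 0.004, 0, 0, 0, 0, 0], [0, 0.005, 0, 0, 0, 0, 0], [0, 0.005, 0, 0, 0, 0, 0], [0, 0.006, 0, 0, 0, 0, 0], [0, 0.007, 0, 0, 0, 0, 0], [0, 0.007, 0, 0.0006, 0, 0, 0], [0, 0.007, 0, 0.0007, 0, 0, 0], [0, 0.007, 0, 0.001, 0, 0, 0]],
])

```text
clock: 17.82
eef_pos: [536.6, -174.0, 275.5]
tcp_rot: [3.14, 0.006, 1.714]
wrist_force: [4.0, -8.9, -1.4]
finger_gap: 0.3
finger_force: 4.6
```

```bash
python3 -c "
from h import *
print(cs())"
```

```text
(array([ -0.9, -89.7, 275.5]), array([-9.4, -1.4]), array([ 0.94,  0.18, -0.77,  1.57,  0.13,  1.44,  0.31]))
```

servo_tool([
  [[0, 0.0092, 0, 0.0018, 0, 0, 0], [0, 0.0091, 0, 0.0023, 0, 0, 0], [0, 0.009, 0, 0.0027, 0, 0, 0], [0, 0.0089, 0, 0.0032, 0, 0, 0], [0, 0.0087, 0, 0.0036, 0, 0, 0], [0, 0.0085, 0, 0.004, 0, 0, 0], [0, 0.0083, 0, 0.0045, 0, 0, 0], [0, 0.0081, 0, 0.0049, 0, 0, 0], [0, 0.0078, 0, 0.0053, 0, 0, 0], [0, 0.0075, 0, 0.0057, 0, 0, 0]],
])

```text
clock: 19.08
eef_pos: [524.2, -90.2, 238.3]
tcp_rot: [3.14, 0.007, 1.714]
wrist_force: [1.5, -9.9, 3.3]
finger_gap: 0.2
finger_force: 5.2
```

```bash
python3 -c "
from h import *
print(cs())"
```

```text
(array([ -0.8,  -5. , 238.3]), array([-10. ,   3.3]), array([ 0.89,  0.12, -0.82,  1.7 ,  0.1 ,  1.36,  0.19]))
```

servo_tool([
  [[0, 0.0072, 0, 0.006, 0, 0, 0], [0, 0.0069, 0, 0.0064, 0, 0, 0], [0, 0.0066, 0, 0.0067, 0, 0, 0], [0, 0.0063, 0, 0.007, 0, 0, 0], [0, 0.0059, 0, 0.0073, 0, 0, 0], [0, 0.0055, 0, 0.0076, 0, 0, 0], [0, 0.0051, 0, 0.0079, 0, 0, 0], [0, 0.0047, 0, 0.0081, 0, 0, 0], [0, 0.0033, 0, 0.006, 0, 0, 0], [0, 0.0028, 0, 0.006, 0, 0, 0]],
])

```text
clock: 20.32
eef_pos: [516.2, -35.9, 169.8]
tcp_rot: [3.141, 0.007, 1.715]
wrist_force: [-0.9, -8.7, 9.2]
finger_gap: 0.6
finger_force: 6.0
```

```bash
python3 -c "
from h import *
print(cs())"
```

```text
(array([ -0.7,  49.9, 169.8]), array([-8.4,  9.2]), array([ 0.82,  0.14, -0.86,  1.82,  0.12,  1.23,  0.07]))
```

servo_tool([
  [[0, 0.001, 0, 0.0035, 0, 0, 0], [0, 0.001, 0, 0.0035, 0, 0, 0], [0, 0.001, 0, 0.0035, 0, 0, 0], [0, 0.001, 0, 0.0035, 0, 0, 0], [0, 0.0008, 0, 0.0035, 0, 0, 0], [0, 0.0008, 0, 0.0035, 0, 0, 0], [0, 0.0006, 0, 0.0035, 0, 0, 0], [0, 0.0006, 0, 0.0035, 0, 0, 0], [0, 0.0006, 0, 0.0035, 0, 0, 0], [0, 0.0006, 0, 0.0035, 0, 0, 0]],
])

```text
clock: 21.58
eef_pos: [514.5, -24.0, 135.1]
tcp_rot: [-3.141, 0.002, 1.718]
wrist_force: [-4.1, -2.3, 13.6]
finger_gap: 0.1
finger_force: 6.9
```

```bash
python3 -c "
from h import *
print(cs())"
```

```text
(array([ -0.6,  61.9, 135.1]), array([-1.7, 13.6]), array([ 0.79,  0.18, -0.86,  1.87,  0.15,  1.16,  0.02]))
```

servo_tool([
  [[0, 0.0005, 0, 0.0025, 0, 0, 0], [0, 0.0005, 0, 0.0025, 0, 0, 0], [0, 0.0005, 0, 0.0025, 0, 0, 0], [0, 0.0003, 0, 0.0025, 0, 0, 0], [0, 0.0003, 0, 0.0025, 0, 0, 0], [0, 0, 0, 0.002, 0, 0, 0]],
])

```text
clock: 22.32
eef_pos: [514.0, -21.1, 120.6]
tcp_rot: [-3.141, 0.001, 1.719]
wrist_force: [-5.5, -0.5, 14.3]
finger_gap: 0.3
finger_force: 7.2
```

servo_tool([
  [[0, 0, 0, 0.001, 0, 0, 0], [0, 0, 0, 0.001, 0, 0, 0], [0, 0, 0, 0.001, 0, 0, 0], [0, 0, 0, 0, 0, 0, 0]],
])

```text
clock: 22.82
eef_pos: [513.9, -20.6, 117.6]
tcp_rot: [-3.141, 0.0, 1.719]
wrist_force: [-5.5, 1.0, 15.0]
finger_gap: 0.3
finger_force: 7.1
```

servo_tool([
  [[0, 0, -0.0005, 0.001, 0, 0, 0], [0, 0, -0.0005, 0.001, 0, 0, 0], [0, 0, 0, 0.001, 0, 0, 0], [0, 0, 0, 0, 0, 0, 0]],
])

```text
clock: 23.32
eef_pos: [513.8, -20.3, 115.0]
tcp_rot: [3.141, -0.0, 1.719]
wrist_force: [-3.2, 0.4, 14.2]
finger_gap: 0.2
finger_force: 7.2
```

servo_tool([
  [[0, 0, -0.0005, 0.0005, 0, 0, 0], [0, 0, 0, 0.0005, 0, 0, 0], [0, 0, 0, 0, 0, 0, 0]],
])

```text
clock: 23.7
eef_pos: [513.8, -20.2, 114.3]
tcp_rot: [3.14, -0.0, 1.719]
wrist_force: [-3.6, 1.6, 15.9]
finger_gap: 0.7
finger_force: 7.3
```

servo_tool([
  [[0, 0, 0, 0.0007, 0, 0, 0], [0, 0, 0, 0.0007, 0, 0, 0], [0, 0, 0, 0.0007, 0, 0, 0], [0, 0, 0, 0, 0, 0, 0]],
])

```text
clock: 24.2
eef_pos: [513.7, -19.9, 112.1]
tcp_rot: [3.14, -0.001, 1.719]
wrist_force: [-2.4, 1.2, 14.8]
finger_gap: 0.3
finger_force: 7.4
```

servo_tool([
  [[0, 0, 0, 0.0005, 0, 0, 0], [0, 0, 0, 0.0005, 0, 0, 0], [0, 0, 0, 0, 0, 0, 0]],
])

```text
clock: 24.58
eef_pos: [513.7, -19.8, 111.1]
tcp_rot: [3.14, -0.001, 1.719]
wrist_force: [-3.7, 2.8, 15.1]
finger_gap: 0.8
finger_force: 7.5
```

servo_tool([
  [[0, 0, 0, 0.0005, 0, 0, 0], [0, 0, 0, 0.0005, 0, 0, 0], [0, 0, 0, 0, 0, 0, 0]],
])

```text
clock: 24.95
eef_pos: [513.7, -19.7, 110.2]
tcp_rot: [3.14, -0.001, 1.719]
wrist_force: [-2.7, 2.0, 14.8]
finger_gap: 0.2
finger_force: 7.6
```

servo_tool([
  [[0, 0, 0, 0.0004, 0, 0, 0], [0, 0, 0, 0, 0, 0, 0]],
])

```text
clock: 25.2
eef_pos: [513.7, -19.6, 109.8]
tcp_rot: [3.14, -0.001, 1.719]
wrist_force: [-3.7, 2.4, 15.0]
finger_gap: 0.4
finger_force: 7.7
```

servo_tool([
  [[0, 0, 0, 0.0004, 0, 0, 0], [0, 0, 0, 0, 0, 0, 0]],
])

```text
clock: 25.45
eef_pos: [513.7, -19.6, 109.4]
tcp_rot: [3.14, -0.001, 1.719]
wrist_force: [-3.2, 1.3, 15.5]
finger_gap: 0.9
finger_force: 7.7
```

servo_tool([
  [[0, 0, 0, 0.0005, 0, 0, 0], [0, 0, 0, 0, 0, 0, 0]],
])

```text
clock: 25.7
eef_pos: [513.7, -19.6, 109.1]
tcp_rot: [3.14, -0.001, 1.719]
wrist_force: [-4.8, 1.8, 17.8]
finger_gap: 0.2
finger_force: 8.4
```

servo_tool([
  [[0, 0, 0, 0.0005, 0, 0, 0], [0, 0, 0, 0, 0, 0, 0]],
])

```text
clock: 25.95
eef_pos: [513.7, -19.6, 108.7]
tcp_rot: [3.14, -0.001, 1.719]
wrist_force: [-4.6, 1.7, 18.0]
finger_gap: 0.2
finger_force: 9.0
```

servo_tool([
  [[0, 0, 0, 0.0005, 0, 0, 0], [0, 0, 0, 0, 0, 0, 0]],
])

```text
clock: 26.2
eef_pos: [513.7, -19.6, 108.4]
tcp_rot: [3.14, -0.001, 1.719]
wrist_force: [-5.3, 1.5, 18.9]
finger_gap: 0.7
finger_force: 9.7
```

Force now climbs steadily with each step, so the lid is on its stop. Hold, then withdraw.

servo_tool([
  [[0, 0, 0, 0.0003, 0, 0, 0], [0, 0, 0, 0, 0, 0, 0], [0, 0, 0, 0, 0, 0, 0], [0, 0, 0, 0, 0, 0, 0]],
])

```text
clock: 26.7
eef_pos: [513.7, -19.6, 108.2]
tcp_rot: [3.14, -0.001, 1.719]
wrist_force: [-5.1, 2.2, 19.5]
finger_gap: 0.5
finger_force: 10.0
```

servo_tool([
  [[0, 0, 0, -0.001, 0, 0, 0], [0, 0, 0, -0.002, 0, 0, 0], [0, 0, 0, -0.004, 0, 0, 0], [0, 0, 0, -0.01, 0, 0, 0], [0, 0, 0, -0.03, 0, 0, 0], [0, 0, 0, -0.05, 0, 0, 0], [0, 0, 0, -0.05, 0, 0, 0], [0, 0, 0, 0, 0, 0, 0], [0, 0, 0, 0, 0, 0, 0]],
])

```text
clock: 27.82
eef_pos: [512.0, -21.6, 251.5]
tcp_rot: [-3.14, 0.0, 1.719]
wrist_force: [-0.7, 0.3, 0.3]
finger_gap: 0.0
finger_force: 0.0
```

```bash
python3 -c "
from h import *
im=read_camera('scene')[:,:,::-1];cv2.imwrite('pics/c6.png',cv2.resize(im[150:350,180:420],None,fx=3,fy=3))"
```

```text
(no output)
```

View pics/c6.png

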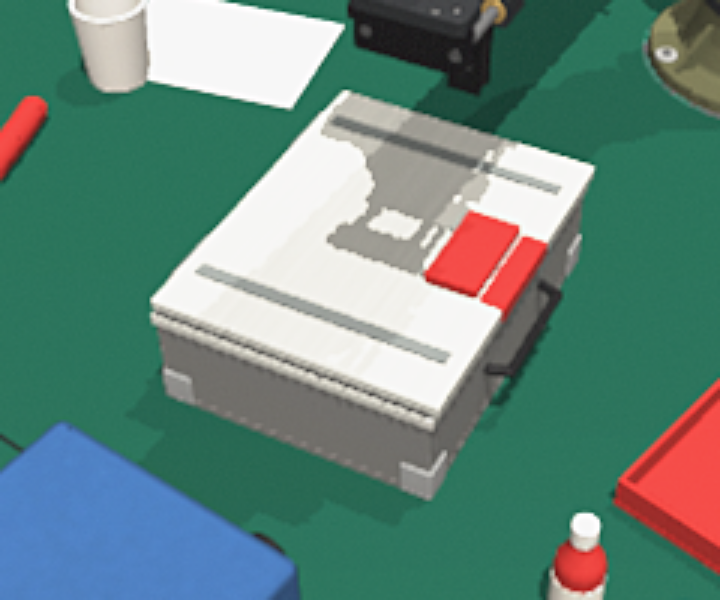

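The lid lies flat and evenly shut on the case, its pad at (470,252), with the gripper clear above. I hand the job in.

```bash
python3 -c "
from plant import r
print(r.close_job())"
```

```text
the job is handed in; nothing more can be done
None
```

The job is handed in: the steel coupling stands in the empty nest, the lid is pressed home at about 20 N, and the arm is clear. The final picture shows the lid flat and shut, but no verdict came back.

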